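Reverse the double-ended wheel wrench in its bench holder

TASK

Swing the keeper of the bench holder aside, lift the double-ended wheel wrench out and turn it end for end, so that it lies in the saddles again with its large socket facing out and the small one in the rear pocket, then swing the keeper fully shut over it. Lay the wrench in gently, and leave everything else on the bench where it stands.

Things in the scene. Friction and masses are not known exactly. Their poses are not given: they have to be found in the camera images.
- holder: Bench holder screwed to the table, aluminium and dark steel; base plate 150 x 80 mm, 10 mm thick. Origin: on the table under the middle of the seated wrench. x axis: level, along the seated wrench, pointing OUT of the open front; z up. The seated wrench's axis lies at y = 0, 50 mm above the table. Under its middle, x = -32 to 32 mm, lies only the base plate. The wrench has 5 mm play along x either way.
- front_saddle (a point): Middle of the front saddle, on the seated wrench's axis at holder x = 38 mm, 50 mm above the table. A twin rear saddle stands at x = -38 mm. Each is 12 mm thick along x, with an open-topped slot 18 mm wide (floor 43 mm above the table) that widens to 32 mm through sloping lead-ins, 59 mm above the table at their tops. Nothing encloses the wrench in front of this saddle.
- rear_pocket (a point): Middle of the rear pocket, on the seated wrench's axis at holder x = -62 mm, 50 mm above the table. Open on top; back wall at x = -80 mm (62 mm tall), side walls at y = 20 and -20 mm (56 mm tall).
- keeper_pivot (a point): Upright pivot axis of the keeper at holder x = 38, y = -30 mm, 67 mm above the table, at the level of the arm's underside. The keeper is a flat aluminium arm, 14 mm wide, 8 mm thick. A stop pin, radius 4 mm, 75 mm tall, stands at holder x = 26, y = 28 mm.
- wrench: Loose double-ended wheel wrench, plain steel, 150 mm long, 0.18 kg (+-30 %). Origin: its centre, on its axis. x axis: along it towards its LARGE socket (30 mm diameter, 25 mm long; the SMALL one: 20 mm, 25 mm long). Between them a round 14 mm shank with a 16 mm ribbed grip sleeve on the middle 44 mm. It may be rolled about x. It starts seated in the holder with the small socket facing out.
- wrench_large (a point): Centre of the large socket's end face, 75 mm from the wrench's centre along its +x.
- keeper (a joint): Angle of the keeper, rad. 0 = fully shut: its arm points along the holder's +y from its pivot, across the wrench over the front saddle, so that the wrench cannot be lifted out. It grows as the arm swings level, clockwise seen from above, towards the holder's front, to the stop at 2.1; from about 1.7 the wrench can pass. It stays where it is left (friction 0.04 N m, no spring).
- keeper_knob (a point): Middle of the upright knob at the free end of the keeper, a round steel post 14 mm in diameter and 30 mm tall (76 to 106 mm above the table), 62 mm from the pivot axis; this point is 91 mm above the table.
- fluid_mid (a point): Centre of a standing fluid bottle, 60 mm diameter, 150 mm tall; bystander.
- spray_mid (a point): Centre of a standing spray can, 64 mm diameter, 190 mm tall; bystander.
- jar_mid (a point): Centre of a standing jar, 70 mm diameter, 120 mm tall; bystander.
- wheel_mid (a point): Centre of a model-car wheel lying flat, 114 mm diameter over its treads, 48 mm tall; bystander.
- pack_mid (a point): Centre of a battery pack lying flat, 150 x 47 mm, 26 mm tall, long along its x; bystander.
- driver_grip (a point): Point on the handle of a screwdriver lying flat, 180 mm long, under 35 mm tall, its blade pointing along this frame's +x; bystander.
Things that resemble listed ones, but are neither listed nor needed, are in the scene too. Leave any purple look-alike of the holder alone. There is more than one size of the wrench; the job needs the smaller.

How it is judged:
On the way:
1. the wrench has been lifted clear of the holder (height (world z) of wrench above 0.1 m), for 0.1 s.
At the end, for the whole second after the job is handed in: The wrench lies at rest in both saddles with its large socket out at the front: the large end face 66 to 85 mm ahead of the holder's middle, the wrench's centre within 5 mm sideways and 46 to 53.5 mm above the table, its axis within 0.07 rad of the holder's; the keeper is shut to within 0.12 rad (x of wrench_large in the frame of holder between 0.066 and 0.085 m and y of wrench in the frame of holder between -0.005 and 0.005 m and z of wrench in the frame of holder between 0.046 and 0.0535 m and angle between the x axis of wrench and the x axis of holder, either way round below 0.07 rad and value of joint keeper below 0.12 rad and linear speed of wrench below 0.02 m/s); the robot touches nothing.
It fails at once if a bystander is moved more than 25 mm (distance of any of fluid_mid, spray_mid, jar_mid, wheel_mid, pack_mid, driver_grip from where it was at the start of the episode above 0.025 m).
It fails at once if the wrench is struck or forced against the holder with more than 60 N (contact force between wrench and holder above 60 N).
It also fails if it takes over 72 s, if anything falls off the work surface, if the arm or the gripper's body presses on something with over 40 N, if the wrist force passes 120 N, or if a joint passes its speed limit or range.

ROBOT

A 6-joint arm with a two-finger parallel gripper is mounted at the origin on the work surface. World frame = base frame: x ahead of the robot, y to its left, z up, the work surface at z = 0. Lengths are in m, angles in rad, forces in N, time in s.
With the tool pointing down it reaches from about 0.25 to 0.725 m from the base axis. Payload 4 kg.
Tool frame: the origin (TCP) lies on the centre line of the jaws, within the pads' length; the fingertips stand 25 mm ahead of it and the grasp point (between the pads) lies 6 mm ahead of it; z points along the fingers, x is the direction in which the jaws open and shut, and the axes are right-handed (so a half turn about z gives the same grasp; the last joint's range is limited). The gripper opens to 85 mm and grips with 20 to 120 N. Pads are 22 mm wide; open, the fingers measure 114 mm over their backs; the gripper's body (76 mm by 85 mm) begins 54 mm behind the grasp point. The pads swing forward as they close: fully open they stand 13 mm farther back than shut.
Start: joints at [-1.232, 0.241, 0.005, 1.335, 0, 1.571], TCP at [0.166, -0.472, 0.256] pointing down, gripper open.
Joint ranges: [-2.72, 2.72], [-1.05, 1.87], [-1.09, 1.28], [-1.99, 2.15], [-1.42, 1.44], [-3.14, 3.14]. Speed limits (rad/s): [2.79, 2.79, 3.14, 3.14, 3.14, 3.14].

INTERFACE

Orientations are given as a unit quaternion [x, y, z, w].
In Python, from workcell import bot, imaging, order gives the robot as it stands.
- The arm moves only by the tool carry_out, never from a script. Its argument "moves" is a list of rows, each a list of 5 numbers: the shift along the tool's x, y, z scaled (see below), then the turn about the tool's z scaled (see below), then the opening, from -1 (shut) to 1 (fully open). In form: [[tx, ty, tz, roll, hand], ...]. A call has 1 to 20 rows; each row is the pose to reach, as a shift and turn from the pose commanded when the call began, along the tool's axes at that moment; what a row does not reach only later rows make up. The controller multiplies each number of a shift by 0.1 m and each number of a turn by 90 degrees. A row lasts 1/10 s, in which the tool goes at most 50 mm and 8.59 degrees, less where a joint would pass 70% of its speed; a pose out of reach is approached as far as the arm can. A call with a number of a shift or a turn outside -1 to 1 is refused whole. A call with a gripper value outside its range is refused whole. The fingers move at their own pace and stop on an object; the grip force is fixed at half the most. Time passes only in rows, so rows that repeat a pose let the fingers close. It gives the time, the measured TCP pose, the force and the opening at its end, in the units of the state.
- bot.get_obs(): the state, without advancing time (a new reading comes with each control period).
- imaging.camera(name): name is "side" or "top"; returns the picture (400x640x3 uint8, red, green, blue); there is no depth.
- imaging.camera_model(name): a dict with "fovy" (degrees; the focal length in pixels is half the picture's height over the tangent of half this angle, whatever the lens; pixels are square), "cx", "cy" (the principal point, pixels), "eye" and "rotation" of the camera in the world. Camera axes: x right, y up, looking along -z (the intrinsics and any distortion apply to the point x, -y, -z); pixel columns grow to the right and rows downward; lengths in m; the calibration is good to about 2 mm. A picture is of the moment at which its call begins. camera_model takes no time and is no camera call.
- order.job_done(): hands the job in, once; it reports no verdict.
The state is a dict: "clock": time; "joint_pos": joint angles; "joint_vel": joint speeds; "tau": joint torques, N m; "eef_pos": TCP position; "tool_rot": TCP orientation; "ft_force": force on the tool from outside, world axes, zero at the start; "ft_torque": the same for the moment, N m; "grip_width": finger opening in m.
Only numpy, scipy, OpenCV 4.12 (cv2) and the standard library are available. Lean on these libraries where they do the work, as an engineer would, in place of code of your own. Each camera call takes 0.05 s, during which the arm holds its last target.

## Working session

There is one attempt and no reset: what is moved stays moved. The work goes in short steps, Python scripts to look and compute and a tool call to move; the robot and the scene stay as the last step left them, time stands still between calls to the robot, and variables do not carry over. Pictures are saved under pics/ and viewed, and the job is handed in when it is done.

Besides the shell and the picture viewer there is one more tool, called after "Request:" as a command line: name --pt "numbers of a row" for each row, then --argument value for the rest. carry_out: Moves the arm, as the interface text tells. Its arguments: {"type":"object","properties":{"moves":{"type":"array","items":{"type":"array","items":{"type":"number","minimum":-1,"maximum":1}}}},"required":["moves"]}

```bash
mkdir -p pics; ls
python3 - <<'E'
from workcell import bot, imaging
import cv2
for n in ("top","side"):
    print(n,imaging.camera_model(n)); im=imaging.camera(n); cv2.imwrite(f"pics/{n}0.png",im[:,:,::-1])
o=bot.get_obs(); print(o)
E
```

```text
pics
top {'fovy': 47.17745780202657, 'cx': 309.07822311184003, 'cy': 193.42146398268025, 'eye': array([0.48428484, 0.01351524, 1.17273465]), 'rotation': array([ 0.0403701 , -0.02905631, -0.70160127,  0.71083166])}
side {'fovy': 46.94975532318463, 'cx': 319.27259631735024, 'cy': 196.45693278038476, 'eye': array([ 0.55972084, -0.57100564,  0.74412272]), 'rotation': array([ 0.35850517, -0.01489637, -0.05815581,  0.93159543])}
{'clock': 0.1, 'joint_pos': array([-1.23196716e+00,  2.41359919e-01,  3.85376901e-03,  1.33515107e+00,
       -4.34505298e-06,  1.57078195e+00]), 'joint_vel': array([ 2.63858692e-03,  4.20193300e-05,  3.56294784e-03,  9.41881341e-04,
       -5.56644040e-04,  7.41445765e-04]), 'tau': array([ 1.62937185e-04, -3.73136795e+01,  2.53010130e+01,  1.08392152e-02,
       -2.64728203e-05, -7.60042525e-06]), 'eef_pos': array([ 0.16602347, -0.47109903,  0.25548879]), 'tool_rot': array([ 8.16209368e-01, -5.77755486e-01, -7.60686294e-04, -5.35808035e-04]), 'ft_force': array([ 0.8413173 ,  0.67138512, -0.7248908 ]), 'ft_torque': array([-0.01568017,  0.03193879, -0.0088696 ]), 'grip_width': 0.08528457410862486}
```

View pics/top0.png

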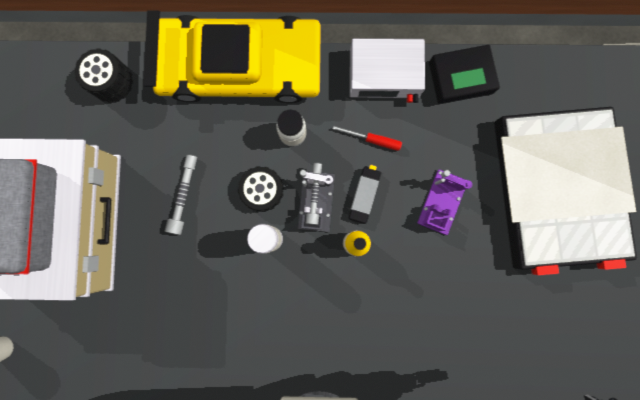

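View pics/side0.png

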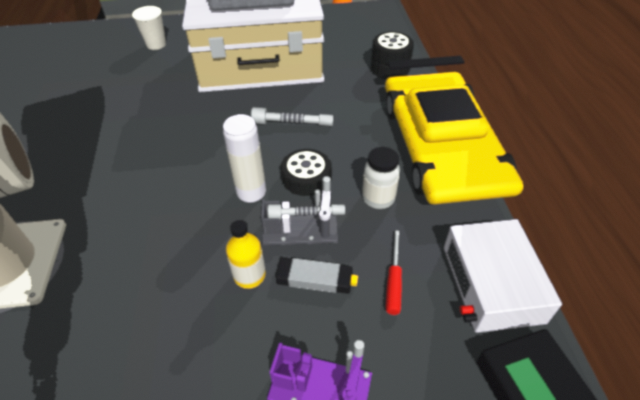

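Top view: grey holder at (315,195) with the wrench seated, front facing up in the image. A loose larger wrench is at (180,195) and a purple look-alike at (445,200). The target should be the wrench in the grey holder. I'll check with an enlarged crop.

```bash
cat > h.py <<'E'
import numpy as np, cv2
from workcell import bot, imaging
from scipy.spatial.transform import Rotation as R
def cam(n):
    m=imaging.camera_model(n); f=200/np.tan(np.radians(m['fovy'])/2)
    return m,f,R.from_quat(m['rotation']).as_matrix()
def proj(n,p):
    m,f,r=cam(n); c=r.T@(np.asarray(p,float)-m['eye'])
    return np.array([m['cx']+f*c[0]/-c[2], m['cy']-f*c[1]/-c[2]])
def ray(n,u,v):
    m,f,r=cam(n); d=r@np.array([(u-m['cx'])/f,-(v-m['cy'])/f,-1]); return m['eye'],d
def onz(n,u,v,z):
    e,d=ray(n,u,v); return e+d*(z-e[2])/d[2]
def tri(a,b):
    (e1,d1),(e2,d2)=ray('top',*a),ray('side',*b)
    s=np.linalg.lstsq(np.c_[d1,-d2],e2-e1,rcond=None)[0]
    p,q=e1+s[0]*d1,e2+s[1]*d2
    return (p+q)/2,np.linalg.norm(p-q)
def shot(n,name,box=None,k=6):
    im=imaging.camera(n)[:,:,::-1]; cv2.imwrite(f'pics/{name}_full.png',im)
    if box: 
        x0,y0,x1,y1=box; cv2.imwrite(f'pics/{name}.png',cv2.resize(im[y0:y1,x0:x1],None,fx=k,fy=k,interpolation=cv2.INTER_CUBIC))
E
python3 - <<'E'
import cv2
a=cv2.imread('pics/top0.png')[140:240,270:370]; b=cv2.imread('pics/side0.png')[165:255,250:360]
cv2.imwrite('pics/ct.png',cv2.resize(a,None,fx=6,fy=6,interpolation=cv2.INTER_CUBIC))
cv2.imwrite('pics/cs.png',cv2.resize(b,None,fx=6,fy=6,interpolation=cv2.INTER_CUBIC))
E
```

```text
(no output)
```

View pics/ct.png

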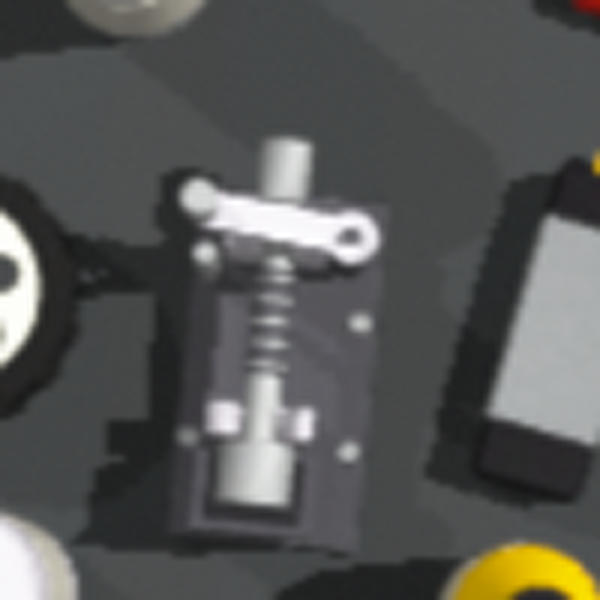

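View pics/cs.png

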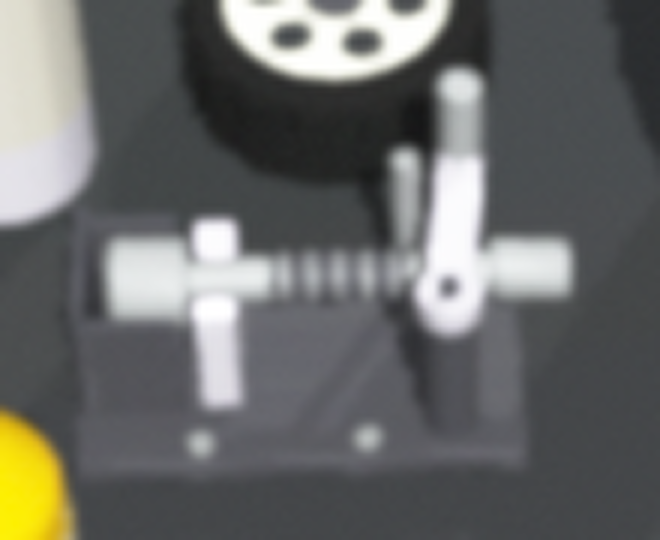

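Confirmed: this is the grey holder. It has pivot bore at top-crop (352,236), knob at (199,192), stop pin at (204,252), and the small socket out. Next I'll fit the holder pose from the known points in both views.

```bash
cat > fit.py <<'E'
from h import *
from scipy.optimize import least_squares
T=lambda x,y:((x+.5)/6-.5+270,(y+.5)/6-.5+140)
S=lambda x,y:((x+.5)/6-.5+250,(y+.5)/6-.5+165)
piv=(T(352,236),S(448,287)); pin=(T(204,252),S(404,155)); knob=(T(199,190),S(460,85))
print('pivot',tri(*piv),'pin',tri(*pin),'knob',tri(*knob))
pts=[('top',piv[0],(.038,-.03,.075)),('side',piv[1],(.038,-.03,.075)),('top',pin[0],(.026,.028,.075)),('side',pin[1],(.026,.028,.075))]
# wrench axis in top view: shank/sleeve centres
ax=[T(287,150),T(278,265),T(263,395),T(256,480)]
P=[onz('top',*a,.052)[:2] for a in ax]; print(np.round(P,4))
d=P[0]-P[-1]; print('yaw from wrench',np.degrees(np.arctan2(d[1],d[0])))
def W(q,p): 
    c,s=np.cos(q[2]),np.sin(q[2]); return np.array([q[0]+c*p[0]-s*p[1],q[1]+s*p[0]+c*p[1],p[2]])
def res(q):
    r=[]
    for n,uv,p in pts: r+=list(proj(n,W(q,p))-np.array(uv))
    for p in P: r.append(700*(-np.sin(q[2])*(p[0]-q[0])+np.cos(q[2])*(p[1]-q[1])))
    return r
s=least_squares(res,[.48,0,0.]); print(s.x,np.degrees(s.x[2]),np.round(s.fun,2))
k=tri(*knob)[0]; kp=W(s.x,(.038,-.03,0)); v=k-kp; print('keeper angle',s.x[2]+np.pi/2-np.arctan2(v[1],v[0]),np.hypot(*v[:2]))
E
python3 fit.py
```

```text
pivot (array([ 0.62723109, -0.01392536,  0.0769975 ]), np.float64(0.0012212504936678359)) pin (array([0.62018436, 0.0454734 , 0.07566767]), np.float64(0.0012817267898429616)) knob (array([0.6400437 , 0.04693111, 0.10485141]), np.float64(0.0032487924835992044))
[[0.6665 0.0126]
 [0.6188 0.0157]
 [0.5652 0.0212]
 [0.5304 0.0236]]
yaw from wrench -4.617614184864972
[ 0.59179419  0.01887631 -0.08025023] -4.5979993702006325 [ 0.05  0.35  0.35  0.67  0.33  0.4   0.25  0.46 -0.19 -0.69  0.12 -0.15]
keeper angle 0.12620475483229887 0.06232809620178114
```

```bash
cat >> fit.py <<'E'
q=s.x
def H(p):
    d=np.array(p[:2])-q[:2]; c,s_=np.cos(q[2]),np.sin(q[2]); return 1e3*np.array([c*d[0]+s_*d[1],-s_*d[0]+c*d[1]])
E
python3 - <<'E'
from fit import *
print('---')
for n,u,v,z in [('wheel',260,187.5,.048),('spray',264,238,.19),('jar',291.5,122,.12),('bottle',357,243,.15),('pack',365,195,.026)]:
    p=onz('top',u,v,z); print(n,np.round(p,3),'holder mm',np.round(H(p)))
for n,x,y,z in [('small face top',287,137,.058),('large rear top',254,507,.05)]:
    print(n,np.round(H(onz('top',*T(x,y),z)),1))
print('knob start',[np.round(W(q,(.038+.062*np.sin(t),-.03+.062*np.cos(t),.091)),4) for t in (0,.126,2.1)])
o=bot.get_obs(); print(o['joint_pos'][[0,5]],o['eef_pos'])
E
```

```text
pivot (array([ 0.62723109, -0.01392536,  0.0769975 ]), np.float64(0.0012212504936678359)) pin (array([0.62018436, 0.0454734 , 0.07566767]), np.float64(0.0012817267898429616)) knob (array([0.6400437 , 0.04693111, 0.10485141]), np.float64(0.0032487924835992044))
[[0.6665 0.0126]
 [0.6188 0.0157]
 [0.5652 0.0212]
 [0.5304 0.0236]]
yaw from wrench -4.617614184864972
[ 0.59179419  0.01887631 -0.08025023] -4.5979993702006325 [ 0.05  0.35  0.35  0.67  0.33  0.4   0.25  0.46 -0.19 -0.69  0.12 -0.15]
keeper angle 0.12620475483229887 0.06232809620178114
---
wheel [0.608 0.154 0.048] holder mm [  6. 136.]
spray [0.484 0.125 0.19 ] holder mm [-116.   97.]
jar [0.756 0.075 0.12 ] holder mm [159.  69.]
bottle [ 0.476 -0.077  0.15 ] holder mm [-108. -105.]
pack [ 0.595 -0.108  0.026] holder mm [  13. -126.]
small face top [79.4  0.2]
large rear top [-72.5  -0.4]
knob start [array([0.6322, 0.0477, 0.091 ]), array([0.64  , 0.0466, 0.091 ]), array([ 0.6781, -0.0496,  0.091 ])]
[-1.23196716  1.57078195] [ 0.16602347 -0.47109903  0.25548879]
```

```bash
cat > mv.py <<'E'
import numpy as np
from scipy.spatial.transform import Rotation as R
def yawof(q): x=R.from_quat(q).as_matrix()[:,0]; return np.arctan2(x[1],x[0])
def num(p,yaw,t,tyaw=None):
    d=np.array(t)-np.array(p); ex=np.array([np.cos(yaw),np.sin(yaw)]); ey=np.array([np.sin(yaw),-np.cos(yaw)])
    r=0 if tyaw is None else -(tyaw-yaw)/(np.pi/2)
    return np.round([d[:2]@ex*10,d[:2]@ey*10,-d[2]*10,r],3)
E
python3 - <<'E'
from mv import *
p0=np.array([.166,-.472,.256]); yaw=-1.232; p1=np.array([.640,.0466,.20])
N=6; p=p0.copy()
for i in range(N):
    t=p0+(p1-p0)*(i+1)/N; ty=yaw+(239/3*np.pi/180 if i<3 else 0)
    print(i,num(p,yaw,t,ty)); p=t;yaw=ty
print(yaw)
E
```

```text
0 [-0.553 -1.032  0.093 -0.885]
1 [ 0.916 -0.729  0.093 -0.885]
2 [ 0.881  0.771  0.093 -0.885]
3 [-0.6    1.005  0.093 -0.   ]
4 [-0.6    1.005  0.093 -0.   ]
5 [-0.6    1.005  0.093 -0.   ]
2.9393369122664477
```

Request:
carry_out --pt "-0.55 -1 0.1 -0.885 -0.39" --pt "-0.55 -1 0.1 -0.885 -0.39" --pt "-0.55 -1 0.1 -0.885 -0.39" --pt "-0.55 -1 0.1 -0.885 -0.39" --pt "-0.55 -1 0.1 -0.885 -0.39" --pt "-0.55 -1 0.1 -0.885 -0.39" --pt "-0.55 -1 0.1 -0.885 -0.39" --pt "-0.55 -1 0.1 -0.885 -0.39" --pt "-0.55 -1 0.1 -0.885 -0.39" --pt "-0.55 -1 0.1 -0.885 -0.39"

```text
clock: 1.1
eef_pos: [0.242, -0.3861, 0.2458]
tool_rot: [0.997, 0.081, -0.0, -0.001]
ft_force: [0.2, -0.1, -0.2]
grip_width: 0.026
```

Request:
carry_out --pt "0.92 -0.73 0.1 -0.885 -0.39" --pt "0.92 -0.73 0.1 -0.885 -0.39" --pt "0.92 -0.73 0.1 -0.885 -0.39" --pt "0.92 -0.73 0.1 -0.885 -0.39" --pt "0.92 -0.73 0.1 -0.885 -0.39" --pt "0.92 -0.73 0.1 -0.885 -0.39" --pt "0.92 -0.73 0.1 -0.885 -0.39" --pt "0.92 -0.73 0.1 -0.885 -0.39" --pt "0.92 -0.73 0.1 -0.885 -0.39" --pt "0.92 -0.73 0.1 -0.885 -0.39"

```text
clock: 2.1
eef_pos: [0.3213, -0.2996, 0.2359]
tool_rot: [0.714, 0.7, -0.0, -0.001]
ft_force: [0.6, 0.8, 0.1]
grip_width: 0.0258
```

Request:
carry_out --pt "0.88 0.77 0.1 -0.885 -0.39" --pt "0.88 0.77 0.1 -0.885 -0.39" --pt "0.88 0.77 0.1 -0.885 -0.39" --pt "0.88 0.77 0.1 -0.885 -0.39" --pt "0.88 0.77 0.1 -0.885 -0.39" --pt "0.88 0.77 0.1 -0.885 -0.39" --pt "0.88 0.77 0.1 -0.885 -0.39" --pt "0.88 0.77 0.1 -0.885 -0.39" --pt "0.88 0.77 0.1 -0.885 -0.39" --pt "0.88 0.77 0.1 -0.885 -0.39"

```text
clock: 3.1
eef_pos: [0.4002, -0.2135, 0.2258]
tool_rot: [0.1, 0.995, 0.0, -0.001]
ft_force: [-0.4, -0.3, 0.2]
grip_width: 0.0261
```

Request:
carry_out --pt "-0.6 1 0 0 -0.39" --pt "-0.6 1 0 0 -0.39" --pt "-0.6 1 0 0 -0.39" --pt "-0.6 1 0 0 -0.39"

```text
clock: 3.5
eef_pos: [0.4806, -0.126, 0.2256]
tool_rot: [0.099, 0.995, 0.0, -0.0]
ft_force: [0.3, -0.3, 0.1]
grip_width: 0.0259
```

Request:
carry_out --pt "-0.6 1 0 0 -0.39" --pt "-0.6 1 0 0 -0.39" --pt "-0.6 1 0 0 -0.39" --pt "-0.6 1 0 0 -0.39" --pt "-0.6 1 0 0 -0.39" --pt "-0.6 1 0 0 -0.39"

```text
clock: 4.1
eef_pos: [0.5572, -0.0434, 0.2262]
tool_rot: [0.102, 0.995, -0.0, -0.001]
ft_force: [0.4, 0.6, 0.6]
grip_width: 0.0259
```

Request:
carry_out --pt "-0.63 1 0 0 -0.39" --pt "-0.63 1 0 0 -0.39" --pt "-0.63 1 0 0 -0.39" --pt "-0.63 1 0 0 -0.39" --pt "-0.63 1 0.5 0 -0.39" --pt "-0.63 1 0.6 0 -0.39" --pt "-0.63 1 0.6 0 -0.39" --pt "-0.63 1 0.6 0 -0.39"

```text
clock: 4.9
eef_pos: [0.6404, 0.0421, 0.1678]
tool_rot: [0.102, 0.995, 0.0, 0.001]
ft_force: [0.4, -0.0, 0.5]
grip_width: 0.026
```

Run:
```python
from h import *
shot('top','t1',(270,120,390,220)); shot('side','s1',(250,130,370,220)); o=bot.get_obs(); print(o['eef_pos'],o['joint_pos'])
```

```text
[0.64141436 0.04262052 0.16895104] [ 6.63979048e-02  5.67079318e-01  2.67308899e-01  1.26698697e+00
 -1.10151061e-04 -1.30029186e+00]
```

View pics/s1.png

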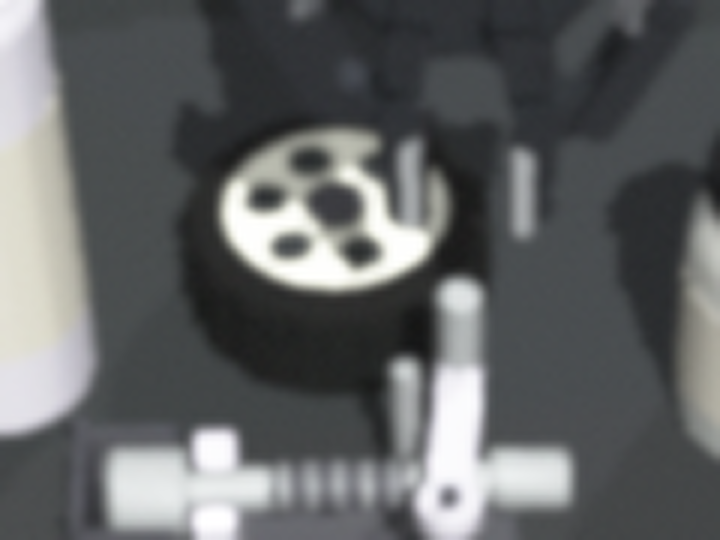

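View pics/t1.png

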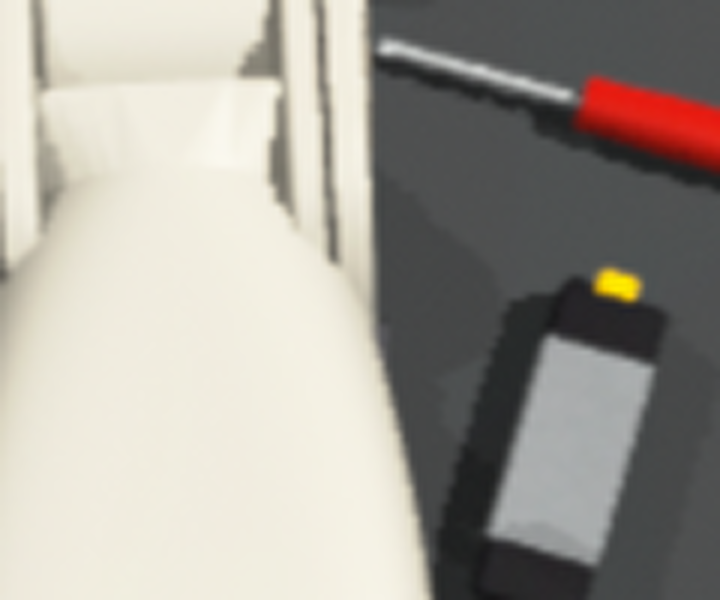

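The side view shows the pads at crop (412,185) and (525,190), straddling the knob at (460,290). Now I'll lower over the knob.

Request:
carry_out --pt "0 0.04 0.2 0 -0.39" --pt "0 0.04 0.4 0 -0.39" --pt "0 0.04 0.6 0 -0.39" --pt "0 0.04 0.6 0 -0.39" --pt "0 0.04 0.6 0 -0.39"

```text
clock: 5.5
eef_pos: [0.6417, 0.0471, 0.1077]
tool_rot: [0.101, 0.995, 0.0, 0.001]
ft_force: [0.9, -0.2, 0.3]
grip_width: 0.026
```

Run:
```python
from h import *
shot('side','s2',(250,130,370,220)); o=bot.get_obs(); print(o['eef_pos'],o['tool_rot'],o['ft_force'])
from fit import W,q
from mv import *
p=np.array(o['eef_pos']);p[2]=.107;y=yawof(o['tool_rot']);print(y)
h0=y+np.pi/2 if 0 else None
# arc: theta to th, tool yaw rel: tangent yaw+pi = q2-theta+pi
for grp in (np.linspace(.126,1.05,9)[1:],):
    for th in grp:
        t=W(q,(.038+.062*np.sin(th),-.03+.062*np.cos(th),.107)); print(num(p,y,t,q[2]-th+np.pi))
```

```text
[0.6422833  0.04717772 0.10834408] [1.01445659e-01 9.94839910e-01 2.42909646e-04 1.50783549e-03] [ 0.30127885 -0.36299353  0.83075361]
pivot (array([ 0.62723109, -0.01392536,  0.0769975 ]), np.float64(0.0012212504936678359)) pin (array([0.62018436, 0.0454734 , 0.07566767]), np.float64(0.0012817267898429616)) knob (array([0.6400437 , 0.04693111, 0.10485141]), np.float64(0.0032487924835992044))
[[0.6665 0.0126]
 [0.6188 0.0157]
 [0.5652 0.0212]
 [0.5304 0.0236]]
yaw from wrench -4.617614184864972
[ 0.59179419  0.01887631 -0.08025023] -4.5979993702006325 [ 0.05  0.35  0.35  0.67  0.33  0.4   0.25  0.46 -0.19 -0.69  0.12 -0.15]
keeper angle 0.12620475483229887 0.06232809620178114
2.938350312516361
[-0.05  -0.015 -0.     0.075]
[-0.12  -0.027 -0.     0.149]
[-0.189 -0.048 -0.     0.223]
[-0.255 -0.076 -0.     0.296]
[-0.317 -0.112 -0.     0.37 ]
[-0.374 -0.154 -0.     0.443]
[-0.426 -0.203 -0.     0.517]
[-0.472 -0.258 -0.     0.59 ]
```

View pics/s2.png

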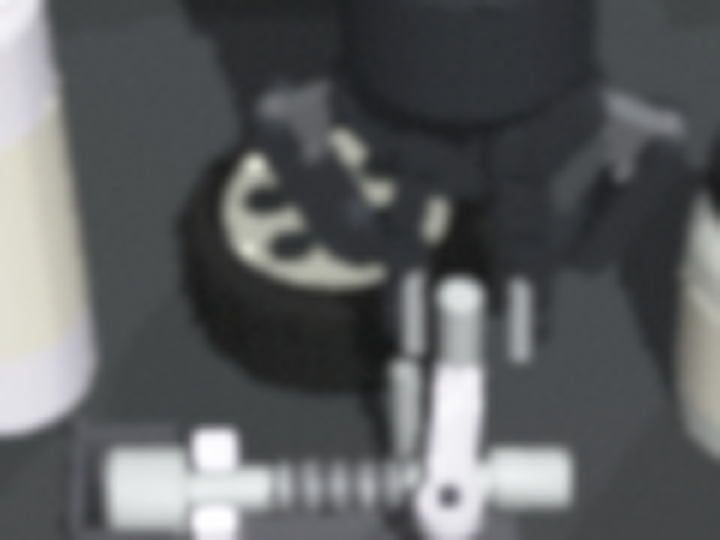

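The pads straddle the knob (pads at x≈412 and 520, knob at 461). I'll swing it along the arc.

Request:
carry_out --pt "-0.05 -0.015 0 0.075 -0.39" --pt "-0.12 -0.027 0 0.15 -0.39" --pt "-0.19 -0.048 0 0.223 -0.39" --pt "-0.255 -0.076 0 0.296 -0.39" --pt "-0.317 -0.112 0 0.37 -0.39" --pt "-0.374 -0.154 0 0.443 -0.39" --pt "-0.426 -0.203 0 0.517 -0.39" --pt "-0.472 -0.258 0 0.59 -0.39" --pt "-0.472 -0.258 0 0.59 -0.39"

```text
clock: 6.45
eef_pos: [0.6837, 0.0117, 0.1085]
tool_rot: [0.536, 0.844, 0.001, 0.002]
ft_force: [-0.1, 0.1, 0.4]
grip_width: 0.0258
```

```bash
python3 - <<'E' 2>&1 | grep -v -e pivot -e '^\[\[' -e '^ \['
from h import *
from fit import W,q
shot('side','s3',(270,130,390,230)); o=bot.get_obs(); print(o['eef_pos'],o['joint_pos'],o['ft_force'])
from mv import *
p=np.array(o['eef_pos']);p[2]=.107;y=yawof(o['tool_rot']);print(y)
for th in np.linspace(1.05,2.1,9)[1:]:
        t=W(q,(.038+.062*np.sin(th),-.03+.062*np.cos(th),.107)); print('m',num(p,y,t,q[2]-th+np.pi))
E
```

```text
yaw from wrench -4.617614184864972
[ 0.59179419  0.01887631 -0.08025023] -4.5979993702006325 [ 0.05  0.35  0.35  0.67  0.33  0.4   0.25  0.46 -0.19 -0.69  0.12 -0.15]
keeper angle 0.12620475483229887 0.06232809620178114
[0.68326165 0.01206437 0.10819452] [ 1.76678090e-02  6.89992749e-01  3.22743843e-01  1.20040583e+00
 -3.09566809e-05 -4.24816962e-01] [0.24346346 0.20647538 0.7637972 ]
2.0132791638173675
m [-0.079 -0.003 -0.     0.085]
m [-0.158 -0.019 -0.     0.168]
m [-0.235 -0.046 -0.     0.252]
m [-0.308 -0.082 -0.     0.335]
m [-0.376 -0.127 -0.     0.419]
m [-0.437 -0.181 -0.     0.503]
m [-0.49  -0.243 -0.     0.586]
m [-0.535 -0.31  -0.     0.67 ]
```

View pics/s3.png

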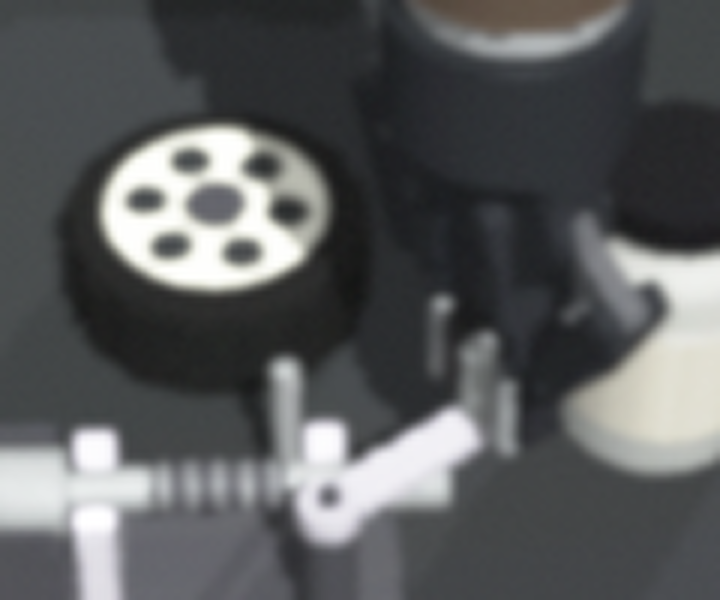

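The knob is captured and following, at about 1 rad. Continuing to the stop.

Request:
carry_out --pt "-0.08 -0.003 0 0.085 -0.39" --pt "-0.158 -0.02 0 0.168 -0.39" --pt "-0.235 -0.046 0 0.252 -0.39" --pt "-0.308 -0.082 0 0.335 -0.39" --pt "-0.376 -0.127 0 0.42 -0.39" --pt "-0.437 -0.18 0 0.5 -0.39" --pt "-0.49 -0.243 0 0.586 -0.39" --pt "-0.535 -0.31 0 0.67 -0.39" --pt "-0.535 -0.31 0 0.67 -0.39"

```text
clock: 7.4
eef_pos: [0.677, -0.0498, 0.1075]
tool_rot: [0.887, 0.462, 0.001, 0.0]
ft_force: [-0.7, -0.2, 0.4]
grip_width: 0.0261
```

Request:
carry_out --pt "0 0 -0.3 0 -0.39" --pt "0 0 -0.6 0 -0.39" --pt "0 0 -0.6 0 -0.39"

```text
clock: 7.7
eef_pos: [0.68, -0.0488, 0.1726]
tool_rot: [0.886, 0.464, 0.004, 0.003]
ft_force: [0.2, -1.2, 1.1]
grip_width: 0.0264
```

```bash
python3 - <<'E' 2>&1 | grep -v -e pivot -e '^\[\[' -e '^ \['
from h import *
from fit import W,q
shot('side','s4',(270,130,390,230)); o=bot.get_obs(); print(o['eef_pos'],o['joint_pos'],o['ft_force'])
from mv import *
p=np.array(o['eef_pos']);y=yawof(o['tool_rot']);print(y)
print('m',num(p,y,W(q,(.003,0,.167)),q[2]+np.pi/2),W(q,(.003,0,.167)))
E
```

```text
yaw from wrench -4.617614184864972
[ 0.59179419  0.01887631 -0.08025023] -4.5979993702006325 [ 0.05  0.35  0.35  0.67  0.33  0.4   0.25  0.46 -0.19 -0.69  0.12 -0.15]
keeper angle 0.12620475483229887 0.06232809620178114
[ 0.67895432 -0.04880445  0.17022255] [-7.17872620e-02  6.43354280e-01  4.03342745e-01  1.32367483e+00
  7.06304882e-05  5.35413545e-01] [-0.14507664 -0.27072741  0.18772866]
0.9636069813062706
m [ 0.074 -1.076  0.032 -0.335] [0.59478454 0.01863582 0.167     ]
```

View pics/s4.png

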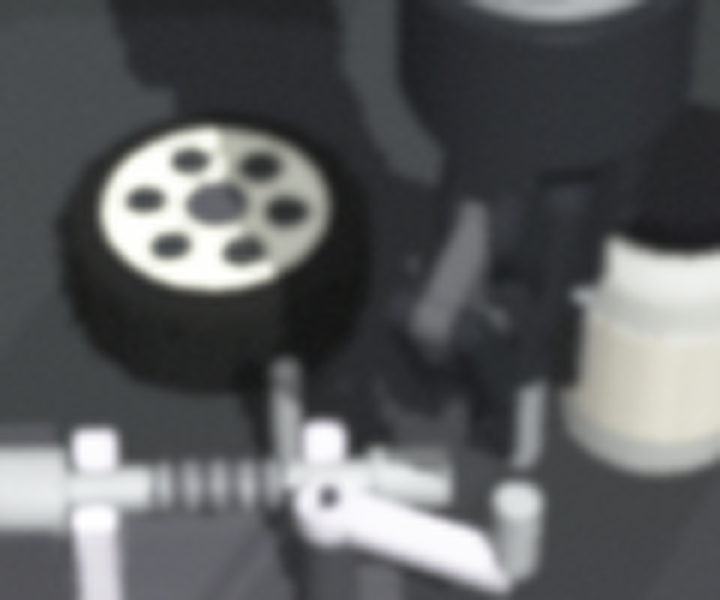

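```bash
python3 - <<'E' 2>&1 | grep -e '^m'
from h import *
from fit import W,q
p=onz('side',270+518.5/6-.5,130+493.5/6-.5,.106); kp=W(q,(.038,-.03,0)); v=p-kp
print('m knob',p,'theta',q[2]+np.pi/2-np.arctan2(v[1],v[0]),np.hypot(*v[:2]))
from mv import *
print('m',num([.679,-.0488,.1702],.9636,W(q,(.001,0,.15)),q[2]+np.pi/2),W(q,(.001,0,.15)))
E
```

```text
m knob [ 0.68070988 -0.04415206  0.106     ] theta 2.0031778539942438 0.06132594173813852
m [ 0.063 -1.094  0.202 -0.335] [0.59279097 0.01879615 0.15      ]
```

Request:
carry_out --pt "0.074 -1 0 -0.335 -0.29" --pt "0.074 -1 0 -0.335 -0.29" --pt "0.074 -1 0 -0.335 -0.29" --pt "0.074 -1 0 -0.335 -0.29" --pt "0.074 -1 0 -0.335 -0.29" --pt "0.074 -1 0 -0.335 -0.29" --pt "0.074 -1 0 -0.335 -0.29"

```text
clock: 8.45
eef_pos: [0.5994, 0.0142, 0.166]
tool_rot: [0.737, 0.676, -0.0, -0.0]
ft_force: [0.2, -0.4, -0.4]
grip_width: 0.0306
```

```bash
python3 - <<'E' 2>&1 | grep -e '^m'
from h import *
from fit import W,q
from mv import *
shot('side','s5',(250,120,370,220)); o=bot.get_obs(); p=o['eef_pos'];y=yawof(o['tool_rot']);
print('m',p,y,o['joint_pos'])
print('m',num(p,y,W(q,(.001,0,.12)),q[2]+np.pi/2),W(q,(.001,0,.15)))
E
```

```text
m [0.59943554 0.01410552 0.16602795] 1.4849490647210326 [2.35148338e-02 4.86724121e-01 1.25661689e-01 1.21005141e+00
m [ 0.041 -0.07   0.46  -0.004] [0.59279097 0.01879615 0.15      ]
```

View pics/s5.png

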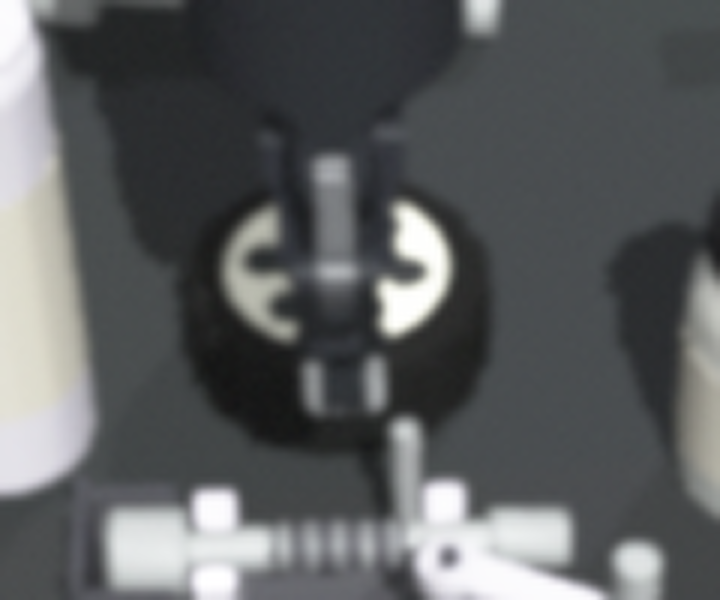

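Keeper reads about 2.0 rad, so the wrench can pass. Now I'll centre and descend partway, then check.

Request:
carry_out --pt "0.041 -0.07 0.2 -0.004 -0.29" --pt "0.041 -0.07 0.4 -0.004 -0.29" --pt "0.041 -0.07 0.6 -0.004 -0.29" --pt "0.041 -0.07 0.6 -0.004 -0.29" --pt "0.041 -0.07 0.6 -0.004 -0.29"

```text
clock: 9.0
eef_pos: [0.5926, 0.0187, 0.1062]
tool_rot: [0.735, 0.678, -0.0, -0.0]
ft_force: [0.8, 0.5, 0.4]
grip_width: 0.0297
```

```bash
python3 - <<'E' 2>&1 | grep -e '^m'
from h import *
from fit import W,q
from mv import *
shot('side','s6',(250,140,370,240)); o=bot.get_obs(); p=o['eef_pos'];y=yawof(o['tool_rot']);
print('m',p,y,o['ft_force'])
print('m',num(p,y,W(q,(.001,0,.056)),q[2]+np.pi/2),W(q,(.001,0,.15)))
E
```

```text
m [0.59333199 0.01876889 0.107078  ] 1.4913803260850185 [ 1.10582155 -0.40721125  0.82901534]
m [-0.    -0.005  0.511  0.001] [0.59279097 0.01879615 0.15      ]
```

View pics/s6.png

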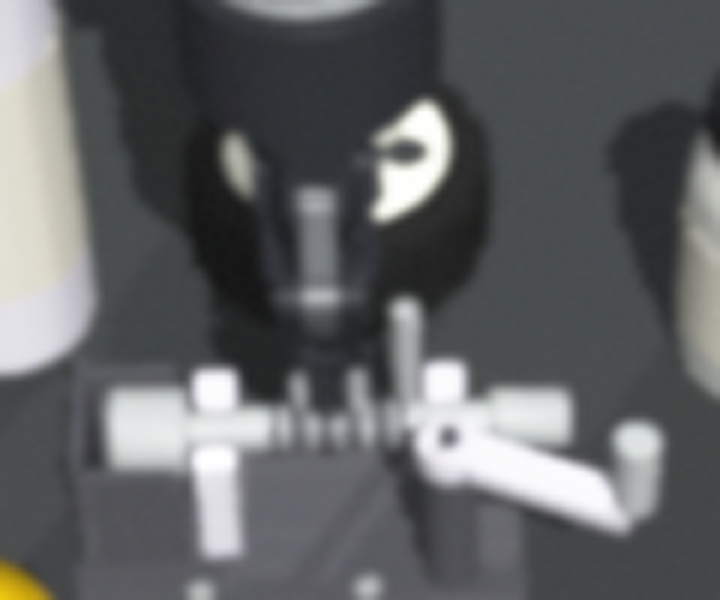

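The pads are over the sleeve (edges at crop x 298 and 360), with about 10 mm to the stop pin. Descending.

Request:
carry_out --pt "0 0 0.15 0 -0.29" --pt "0 0 0.3 0 -0.29" --pt "0 0 0.42 0 -0.29" --pt "0 0 0.51 0 -0.29" --pt "0 0 0.51 0 -0.29" --pt "0 0 0.51 0 -0.29"

```text
clock: 9.65
eef_pos: [0.593, 0.0189, 0.0556]
tool_rot: [0.734, 0.679, 0.0, 0.0]
ft_force: [-0.3, 0.5, -0.2]
grip_width: 0.0304
```

Request:
carry_out --pt "0 0 0 0 -0.45" --pt "0 0 0 0 -0.5" --pt "0 0 0 0 -0.54" --pt "0 0 0 0 -0.54"

```text
clock: 10.05
eef_pos: [0.5928, 0.0189, 0.0556]
tool_rot: [0.734, 0.679, 0.0, 0.0]
ft_force: [0.1, 1.1, 1.2]
grip_width: 0.0195
```

```bash
python3 - <<'E' 2>&1 | grep -e '^m'
from h import *
shot('side','s7',(250,140,370,240)); o=bot.get_obs(); print('m',o['eef_pos'],o['ft_force'],o['grip_width'])
E
```

```text
m [0.59277819 0.01895692 0.05553757] [-0.054352   -0.18816786  0.19456167] 0.019696509443432566
```

View pics/s7.png

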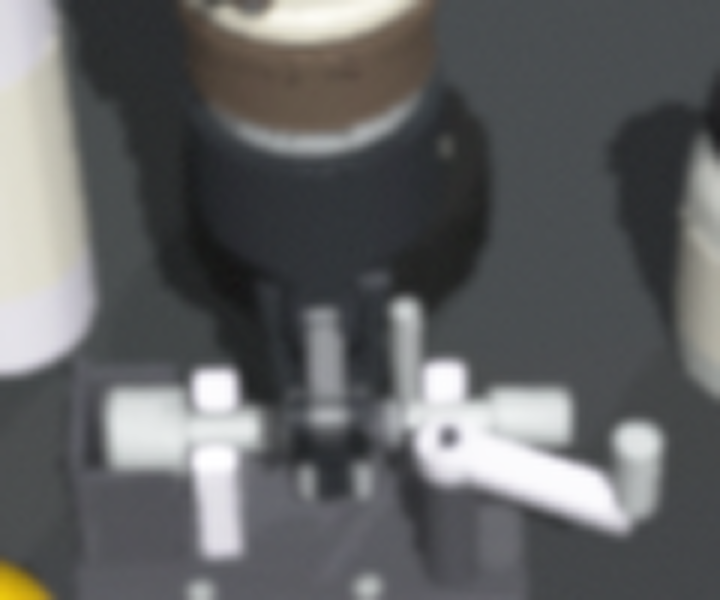

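Request:
carry_out --pt "0 0 0 0 -0.57" --pt "0 0 0 0 -0.59" --pt "0 0 0 0 -0.6" --pt "0 0 0 0 -0.6"

```text
clock: 10.5
eef_pos: [0.5927, 0.0189, 0.0553]
tool_rot: [0.734, 0.679, -0.0, 0.0]
ft_force: [0.0, 0.1, 0.4]
grip_width: 0.017
```

Request:
carry_out --pt "0 0 0 0 -0.63" --pt "0 0 0 0 -0.66" --pt "0 0 0 0 -0.66"

```text
clock: 10.8
eef_pos: [0.5927, 0.0189, 0.0554]
tool_rot: [0.735, 0.679, -0.0, 0.0]
ft_force: [0.2, -1.1, 0.1]
grip_width: 0.0152
```

Request:
carry_out --pt "0 0 0 0 -0.75" --pt "0 0 0 0 -0.9" --pt "0 0 0 0 -1" --pt "0 0 0 0 -1" --pt "0 0 0 0 -1"

```text
clock: 11.3
eef_pos: [0.5927, 0.0189, 0.0554]
tool_rot: [0.735, 0.679, -0.0, 0.0]
ft_force: [0.2, -1.1, 2.1]
grip_width: 0.0142
```

Request:
carry_out --pt "0 0 -0.05 0 -1" --pt "0 0 -0.1 0 -1" --pt "0 0 -0.25 0 -1" --pt "0 0 -0.5 0 -1" --pt "0 0 -0.75 0 -1" --pt "0 0 -1 0 -1" --pt "0 0 -1 0 -1"

```text
clock: 12.0
eef_pos: [0.5953, 0.0192, 0.1595]
tool_rot: [0.734, 0.679, 0.003, 0.003]
ft_force: [1.1, 0.6, -1.7]
grip_width: 0.0141
```

```bash
python3 - <<'E' 2>&1 | grep -e '^m'
from h import *
shot('side','s8',(230,60,380,220),5); o=bot.get_obs(); print('m',o['eef_pos'],o['ft_force'],o['grip_width'])
E
```

```text
m [0.59408883 0.01912577 0.157158  ] [-0.70651039  0.15559494 -2.52583716] 0.014183103253877963
```

View pics/s8.png

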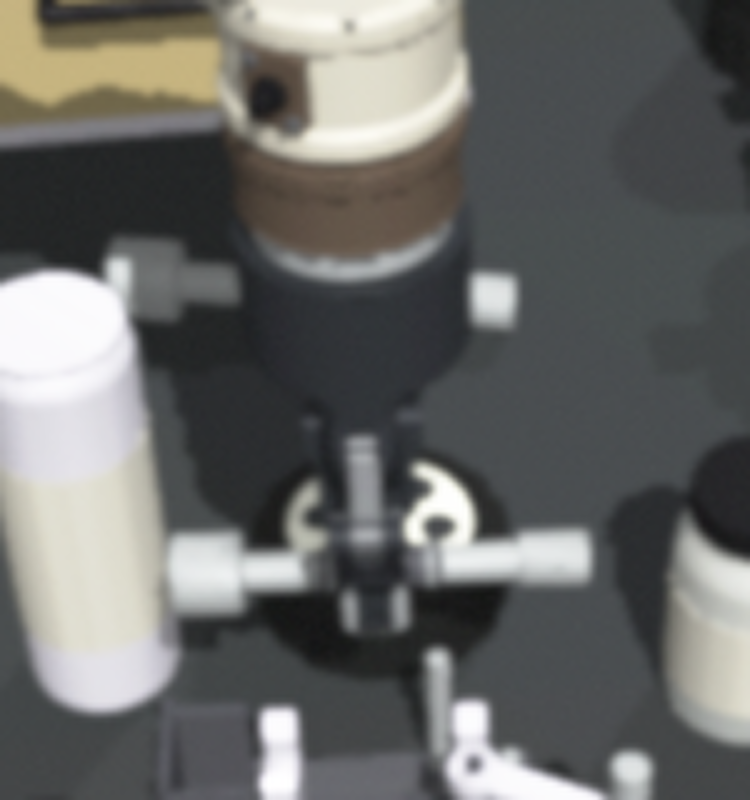

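The wrench is lifted cleanly: large socket at crop (207,573), small at (555,556). I'll raise it above the spray can and turn it −180°.

Request:
carry_out --pt "0 0 -0.4 0 -1" --pt "0 0 -0.8 0 -1" --pt "0 0 -0.95 0 -1" --pt "0 0 -0.95 -0.08 -1" --pt "0 0 -0.95 -0.16 -1" --pt "0 0 -0.95 -0.25 -1" --pt "0 0 -0.95 -0.34 -1" --pt "0 0 -0.95 -0.43 -1" --pt "0 0 -0.95 -0.52 -1" --pt "0 0 -0.95 -0.61 -1" --pt "0 0 -0.95 -0.7 -1" --pt "0 0 -0.95 -0.79 -1" --pt "0 0 -0.95 -0.88 -1" --pt "0 0 -0.95 -0.96 -1" --pt "0 0 -0.95 -1 -1" --pt "0 0 -0.95 -1 -1"

```text
clock: 13.65
eef_pos: [0.5918, 0.019, 0.248]
tool_rot: [0.04, 0.999, -0.0, -0.002]
ft_force: [-0.4, -0.4, -1.8]
grip_width: 0.0142
```

Request:
carry_out --pt "0 0 0 -0.08 -1" --pt "0 0 0 -0.16 -1" --pt "0 0 0 -0.25 -1" --pt "0 0 0 -0.34 -1" --pt "0 0 0 -0.43 -1" --pt "0 0 0 -0.52 -1" --pt "0 0 0 -0.61 -1" --pt "0 0 0 -0.7 -1" --pt "0 0 0 -0.79 -1" --pt "0 0 0 -0.88 -1" --pt "0 0 0 -0.96 -1" --pt "0 0 0 -1 -1" --pt "0 0 0 -1 -1" --pt "0 0 0 -1 -1"

```text
clock: 15.05
eef_pos: [0.5923, 0.019, 0.2493]
tool_rot: [-0.678, 0.735, 0.001, -0.001]
ft_force: [1.1, 0.5, -2.4]
grip_width: 0.0139
```

```bash
python3 - <<'E' 2>&1 | grep -e '^m'
from h import *
from mv import *
from fit import W,q
shot('side','s9',(230,0,380,160),5); o=bot.get_obs(); p=o['eef_pos'];y=yawof(o['tool_rot']);print('m',p,y,q[2]-np.pi/2,o['ft_force'],o['grip_width'],o['joint_pos'][5:])
print('m',num(p,y,W(q,(0,0,.15)),q[2]-np.pi/2))
E
```

```text
m [0.59239447 0.01895478 0.24956527] -1.6515996473442545 -1.6510465548095232 [-0.06696393  0.99207199 -2.08472457] 0.014102442072523758 [-3.02882192]
m [ 0.001  0.006  0.996 -0.   ]
```

View pics/s9.png

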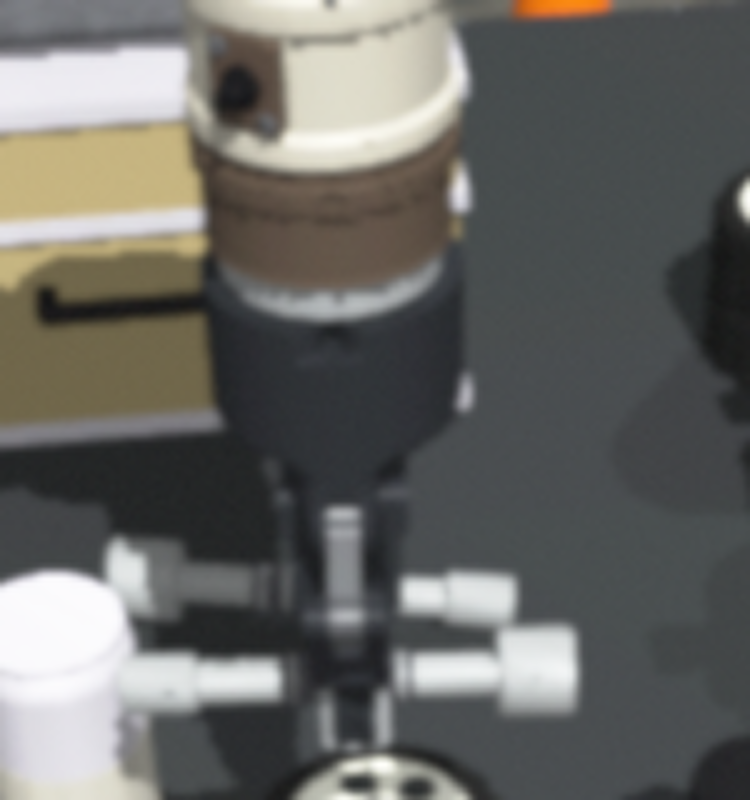

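Flipped: large socket now on the right at crop (540,670), small on the left at (160,682). I'll measure its centre and tilt by casting onto the vertical plane through the jaw centre.

```bash
python3 - <<'E' 2>&1 | grep -e '^m'
from h import *
from mv import *
from fit import W,q
o=bot.get_obs(); p0=o['eef_pos']
nrm=np.array([-np.sin(q[2]),np.cos(q[2]),0]); ex=np.array([np.cos(q[2]),np.sin(q[2]),0])
pp=[]
for n,x,y in [('large face',577,668),('large inner',500,672),('small inner',197,683),('small face',119,683),('ring L',290,680),('ring R',402,674)]:
    e,d=ray('side',230+(x+.5)/5-.5,(y+.5)/5-.5); t=nrm@(p0-e)/(nrm@d); p=e+t*d
    print('m',n,'along from TCP mm',round(1e3*ex@(p-p0),1),'z',round(p[2]*1e3,1))
E
```

```text
m large face along from TCP mm 73.8 z 244.1
m large inner along from TCP mm 48.1 z 243.6
m small inner along from TCP mm -52.9 z 243.5
m small face along from TCP mm -78.6 z 244.8
m ring L along from TCP mm -21.9 z 243.4
m ring R along from TCP mm 15.4 z 244.2
```

Level, and the centre is 2.2 mm behind the TCP. I'll shift 1.5 mm forward and lower.

Request:
carry_out --pt "0 -0.015 0.2 0 -1" --pt "0 -0.015 0.5 0 -1" --pt "0 -0.015 0.8 0 -1" --pt "0 -0.015 1 0 -1" --pt "0 -0.015 1 0 -1" --pt "0 -0.015 1 0 -1"

```text
clock: 15.7
eef_pos: [0.5941, 0.0188, 0.1504]
tool_rot: [-0.678, 0.735, 0.0, -0.0]
ft_force: [0.0, 0.4, -2.0]
grip_width: 0.014
```

Request:
carry_out --pt "0 0 0.2 0 -1" --pt "0 0 0.4 0 -1" --pt "0 0 0.6 0 -1" --pt "0 0 0.7 0 -1" --pt "0 0 0.7 0 -1" --pt "0 0 0.7 0 -1"

```text
clock: 16.3
eef_pos: [0.5952, 0.0188, 0.0817]
tool_rot: [-0.679, 0.735, -0.001, 0.001]
ft_force: [-0.2, -0.4, -2.1]
grip_width: 0.0143
```

```bash
python3 - <<'E' 2>&1 | grep -e '^m'
from h import *
from mv import *
from fit import W,q
shot('side','s10',(250,140,370,240)); o=bot.get_obs(); p=o['eef_pos'];y=yawof(o['tool_rot']);print('m',p,y,o['ft_force'])
print('m',num(p,y,W(q,(0.002,0,.0556)),q[2]-np.pi/2))
E
```

```text
m [0.59543799 0.01886091 0.08202504] -1.6499713239949714 [ 0.99470002  0.21350988 -2.15535877]
m [0.003 0.016 0.264 0.001]
```

View pics/s10.png

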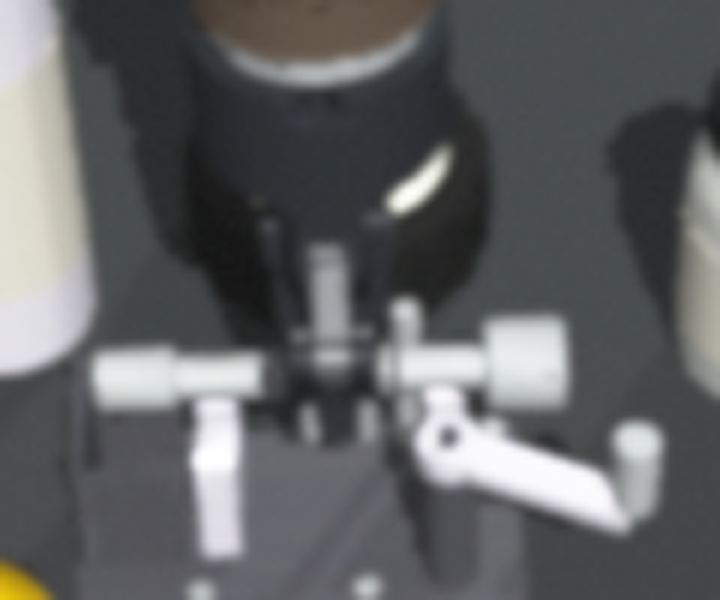

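Aligned above the saddles. Lowering slowly.

Request:
carry_out --pt "0 0.01 0.02 0 -1" --pt "0 0.01 0.05 0 -1" --pt "0 0.01 0.08 0 -1" --pt "0 0.01 0.11 0 -1" --pt "0 0.01 0.14 0 -1" --pt "0 0.01 0.16 0 -1" --pt "0 0.01 0.18 0 -1" --pt "0 0.01 0.18 0 -1"

```text
clock: 17.15
eef_pos: [0.5929, 0.0189, 0.0619]
tool_rot: [-0.679, 0.735, 0.0, -0.0]
ft_force: [0.8, -0.6, -2.5]
grip_width: 0.0148
```

```bash
python3 - <<'E' 2>&1 | grep -e '^m'
from h import *
from mv import *
from fit import W,q
o=bot.get_obs(); p=o['eef_pos'];y=yawof(o['tool_rot']);print('m',p,y,o['ft_force'])
print('m',num(p,y,W(q,(0.002,0,.0556)),q[2]-np.pi/2))
E
```

```text
m [0.59289809 0.01887319 0.06185982] -1.649876499624226 [ 0.75300425 -0.61035943 -2.4898145 ]
m [ 0.001 -0.009  0.063  0.001]
```

Request:
carry_out --pt "0 -0.009 0.01 0 -1" --pt "0 -0.009 0.02 0 -1" --pt "0 -0.009 0.03 0 -1" --pt "0 -0.009 0.04 0 -1" --pt "0 -0.009 0.05 0 -1" --pt "0 -0.009 0.055 0 -1" --pt "0 -0.009 0.055 0 -1" --pt "0 -0.009 0.055 0 -1"

```text
clock: 17.95
eef_pos: [0.5941, 0.0188, 0.0568]
tool_rot: [-0.679, 0.734, 0.0, -0.0]
ft_force: [-0.2, -0.2, -2.3]
grip_width: 0.0141
```

Request:
carry_out --pt "0 0 0.005 0 -1" --pt "0 0 0.007 0 -1" --pt "0 0 0.007 0 -1"

```text
clock: 18.25
eef_pos: [0.594, 0.0188, 0.0561]
tool_rot: [-0.679, 0.734, 0.0, -0.0]
ft_force: [0.0, 0.3, -2.0]
grip_width: 0.0144
```

Request:
carry_out --pt "0 0 0.003 0 -1" --pt "0 0 0.006 0 -1" --pt "0 0 0.006 0 -1"

```text
clock: 18.55
eef_pos: [0.5941, 0.0188, 0.0556]
tool_rot: [-0.679, 0.735, -0.0, 0.0]
ft_force: [-0.3, -0.4, -2.4]
grip_width: 0.0145
```

Request:
carry_out --pt "0 0 0 0 -0.64" --pt "0 0 0 0 -0.6" --pt "0 0 0 0 -0.55" --pt "0 0 0 0 -0.45" --pt "0 0 0 0 -0.29" --pt "0 0 0 0 -0.29" --pt "0 0 0 0 -0.29"

```text
clock: 19.25
eef_pos: [0.5941, 0.0188, 0.0556]
tool_rot: [-0.679, 0.734, -0.0, 0.0]
ft_force: [-0.3, -0.7, -1.0]
grip_width: 0.0302
```

Request:
carry_out --pt "0 0 -0.1 0 -0.29" --pt "0 0 -0.3 0 -0.29" --pt "0 0 -0.6 0 -0.29" --pt "0 0 -1 0 -0.29" --pt "0 0 -1 0 -0.29" --pt "0 0 -1 0 -0.29"

```text
clock: 19.85
eef_pos: [0.5952, 0.0189, 0.1577]
tool_rot: [-0.679, 0.734, -0.001, 0.002]
ft_force: [-0.2, 0.1, -1.5]
grip_width: 0.0303
```

```bash
python3 - <<'E' 2>&1 | grep -e '^m'
from h import *
from mv import *
from fit import W,q
shot('side','s11',(250,150,370,240)); o=bot.get_obs(); p=o['eef_pos'];y=yawof(o['tool_rot']);print('m',p,y,o['ft_force'],o['joint_pos'][5])
E
```

```text
m [0.59402988 0.01884152 0.15600717] -1.6498443689829871 [ 0.72223669 -0.15302928  0.16036897] -3.030846781420073
```

View pics/s11.png

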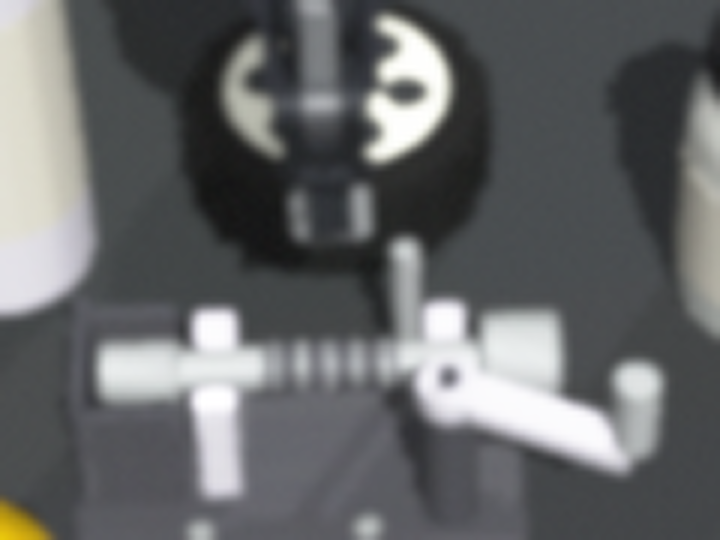

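The wrench is seated: large socket at crop (520,345) out front, small one in the rear pocket. Now I'll move to the open knob and swing the keeper shut.

```bash
python3 - <<'E' 2>&1 | grep -e '^m'
from h import *
from mv import *
from fit import W,q
p=np.array([.5941,.0188,.156]);y=-1.65;th=2.03
t=W(q,(.038+.062*np.sin(th),-.03+.062*np.cos(th),.160)); ty=q[2]-th-np.pi; tot=ty-y
print('m',t,tot)
ys=[y+tot/3,y+2*tot/3,y+tot]
p2=p+(t-p)/2
print('m',num(p,y,p,ys[0]));print('m',num(p,ys[0],p2,ys[1]));print('m',num(p2,ys[1],t,ys[2]))
E
```

```text
m [ 0.68046231 -0.04592076  0.16      ] -3.6018428816044197
m [ 0.     0.    -0.     0.764]
m [-0.321 -0.434 -0.02   0.764]
m [-0.521  0.142 -0.02   0.764]
```

Request:
carry_out --pt "0 0 0 0.764 -0.35" --pt "0 0 0 0.764 -0.35" --pt "0 0 0 0.764 -0.35" --pt "0 0 0 0.764 -0.35" --pt "0 0 0 0.764 -0.35" --pt "0 0 0 0.764 -0.35" --pt "0 0 0 0.764 -0.35" --pt "0 0 0 0.764 -0.35" --pt "0 0 0 0.764 -0.35" --pt "0 0 0 0.764 -0.35"

```text
clock: 20.9
eef_pos: [0.5933, 0.0188, 0.1543]
tool_rot: [-0.147, 0.989, 0.0, -0.001]
ft_force: [-0.0, 0.5, 0.4]
grip_width: 0.0277
```

Request:
carry_out --pt "-0.321 -0.434 -0.02 0.764 -0.35" --pt "-0.321 -0.434 -0.02 0.764 -0.35" --pt "-0.321 -0.434 -0.02 0.764 -0.35" --pt "-0.321 -0.434 -0.02 0.764 -0.35" --pt "-0.321 -0.434 -0.02 0.764 -0.35" --pt "-0.321 -0.434 -0.02 0.764 -0.35" --pt "-0.321 -0.434 -0.02 0.764 -0.35" --pt "-0.321 -0.434 -0.02 0.764 -0.35" --pt "-0.321 -0.434 -0.02 0.764 -0.35"

```text
clock: 21.8
eef_pos: [0.6369, -0.0135, 0.1569]
tool_rot: [0.438, 0.899, -0.0, -0.001]
ft_force: [-1.5, 0.3, -0.6]
grip_width: 0.0278
```

Request:
carry_out --pt "-0.521 0.142 -0.02 0.764 -0.35" --pt "-0.521 0.142 -0.02 0.764 -0.35" --pt "-0.521 0.142 -0.02 0.764 -0.35" --pt "-0.521 0.142 -0.02 0.764 -0.35" --pt "-0.521 0.142 -0.02 0.764 -0.35" --pt "-0.521 0.142 -0.02 0.764 -0.35" --pt "-0.521 0.142 -0.02 0.764 -0.35" --pt "-0.521 0.142 -0.02 0.764 -0.35" --pt "-0.521 0.142 -0.02 0.764 -0.35" --pt "-0.521 0.142 -0.02 0.764 -0.35" --pt "-0.521 0.142 -0.02 0.764 -0.35"

```text
clock: 22.9
eef_pos: [0.6804, -0.0459, 0.1593]
tool_rot: [0.869, 0.495, -0.0, -0.0]
ft_force: [-0.5, 0.5, -0.5]
grip_width: 0.0277
```

```bash
python3 - <<'E' 2>&1 | grep -e '^m'
from h import *
from mv import *
from fit import W,q
shot('side','s12',(270,130,390,230)); o=bot.get_obs(); p=o['eef_pos'];y=yawof(o['tool_rot']);print('m',p,y,o['ft_force'],o['joint_pos'][5])
th=2.03
t=W(q,(.038+.062*np.sin(th),-.03+.062*np.cos(th),.107)); print('m',num(p,y,t,q[2]-th+np.pi))
E
```

```text
m [ 0.68046601 -0.04583864  0.15938248] 1.0359561700306523 [-0.43560854 -0.53286233  0.22001217] 0.4675726901794074
m [-0.001  0.     0.524  0.003]
```

View pics/s12.png

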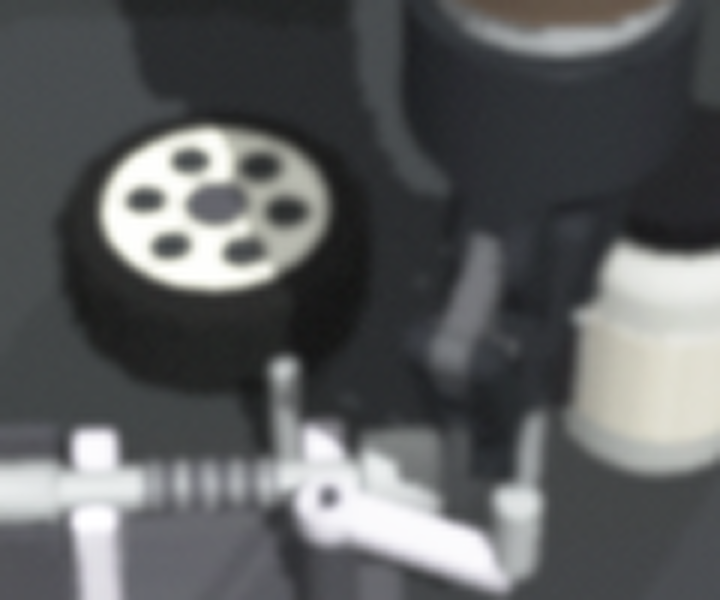

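Request:
carry_out --pt "0 0 0.2 0 -0.35" --pt "0 0 0.4 0 -0.35" --pt "0 0 0.52 0 -0.35" --pt "0 0 0.52 0 -0.35" --pt "0 0 0.52 0 -0.35"

```text
clock: 23.45
eef_pos: [0.6806, -0.0459, 0.1077]
tool_rot: [0.869, 0.494, -0.0, -0.0]
ft_force: [-0.5, -0.4, 0.3]
grip_width: 0.0275
```

```bash
python3 - <<'E' 2>&1 | grep -e '^m'
from h import *
from mv import *
from fit import W,q
shot('side','s13',(270,130,390,230)); o=bot.get_obs(); p=o['eef_pos'];p[2]=.107;y=yawof(o['tool_rot']);print('m',p,y,o['ft_force'],o['joint_pos'][5])
for th in np.linspace(2.03,1.0,9)[1:]:
    t=W(q,(.038+.062*np.sin(th),-.03+.062*np.cos(th),.107)); print('m',num(p,y,t,q[2]-th+np.pi))
yy=q[2]-1+np.pi
for th in np.linspace(1,-.06,9)[1:]:
    u=W(q,(.038+.062*np.sin(th),-.03+.062*np.cos(th),.107)); print('m2',num(t,yy,u,q[2]-th+np.pi))
E
```

```text
m [ 0.6811278  -0.04588151  0.107     ] 1.0335905178139881 [0.73652459 0.26074029 0.43194403] 0.4699378274408946
m [ 0.076 -0.01  -0.    -0.081]
m [ 0.154 -0.026 -0.    -0.162]
m [ 0.23  -0.051 -0.    -0.244]
m [ 0.302 -0.085 -0.    -0.326]
m [ 0.369 -0.129 -0.    -0.408]
m [ 0.429 -0.181 -0.    -0.49 ]
m [ 0.483 -0.24  -0.    -0.572]
m [ 0.528 -0.305 -0.    -0.654]
m2 [ 0.082 -0.005 -0.    -0.084]
m2 [ 0.162 -0.022 -0.    -0.169]
m2 [ 0.24  -0.048 -0.    -0.253]
m2 [ 0.313 -0.085 -0.    -0.337]
m2 [ 0.381 -0.131 -0.    -0.422]
m2 [ 0.443 -0.186 -0.    -0.506]
m2 [ 0.496 -0.248 -0.    -0.59 ]
m2 [ 0.541 -0.317 -0.    -0.675]
```

View pics/s13.png

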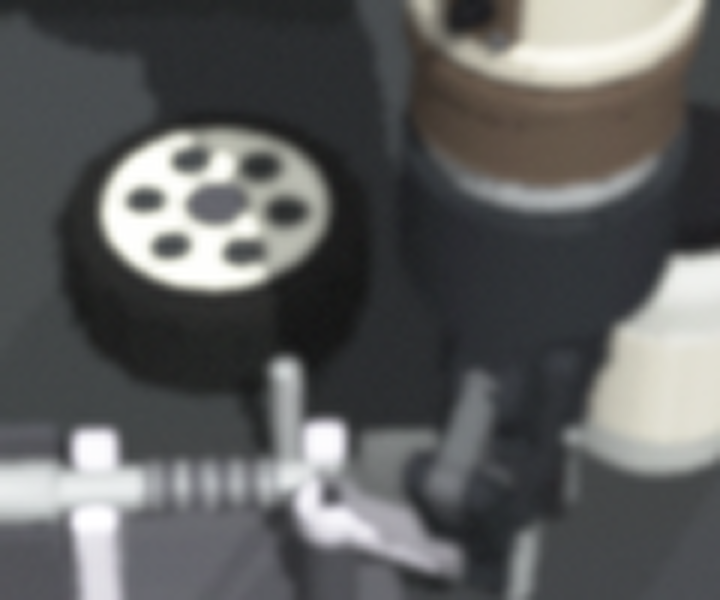

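The knob is between the pads. Swinging it shut.

Request:
carry_out --pt "0.076 -0.01 0 -0.081 -0.35" --pt "0.154 -0.026 0 -0.162 -0.35" --pt "0.23 -0.051 0 -0.244 -0.35" --pt "0.302 -0.085 0 -0.326 -0.35" --pt "0.369 -0.129 0 -0.408 -0.35" --pt "0.429 -0.181 0 -0.49 -0.35" --pt "0.483 -0.24 0 -0.572 -0.35" --pt "0.528 -0.305 0 -0.654 -0.35"

```text
clock: 24.3
eef_pos: [0.6823, 0.0151, 0.1091]
tool_rot: [0.512, 0.859, 0.0, 0.001]
ft_force: [-0.1, -0.9, -0.1]
grip_width: 0.0273
```

Request:
carry_out --pt "0.082 -0.005 0 -0.084 -0.35" --pt "0.162 -0.022 0 -0.169 -0.35" --pt "0.24 -0.048 0 -0.253 -0.35" --pt "0.313 -0.085 0 -0.337 -0.35" --pt "0.381 -0.131 0 -0.422 -0.35" --pt "0.443 -0.186 0 -0.506 -0.35" --pt "0.496 -0.248 0 -0.59 -0.35" --pt "0.541 -0.317 0 -0.675 -0.35" --pt "0.541 -0.317 0 -0.675 -0.35"

```text
clock: 25.2
eef_pos: [0.6282, 0.0482, 0.1092]
tool_rot: [0.01, 1.0, 0.0, 0.001]
ft_force: [0.0, -0.0, -0.4]
grip_width: 0.028
```

```bash
python3 - <<'E' 2>&1 | grep -e '^m'
from h import *
from mv import *
from fit import W,q
shot('side','s14',(250,130,370,220)); o=bot.get_obs(); p=o['eef_pos'];y=yawof(o['tool_rot']);print('m',p,y,o['ft_force'])
p=onz('side',0,0,.1)
E
```

```text
m [0.62861466 0.04808678 0.10905224] 3.1184708951058058 [-0.12412303 -0.03323509 -0.11428593]
```

View pics/s14.png

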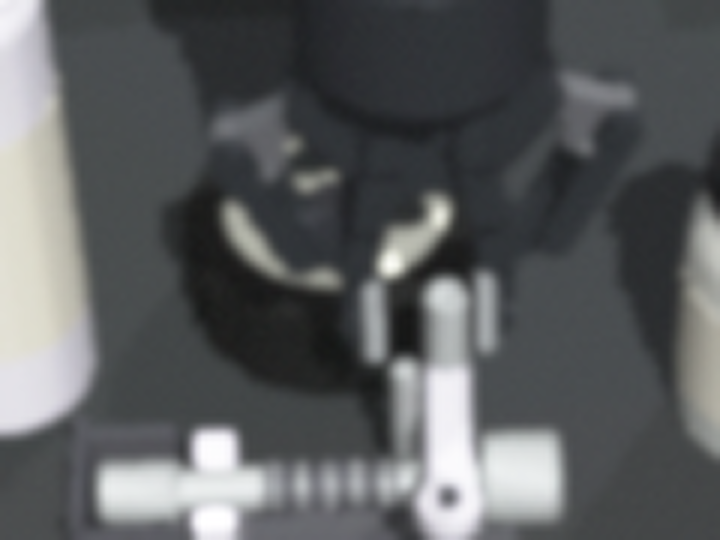

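The keeper is nearly shut, with the front pad at (487,315) against the knob. I'll push gently until it stops.

Request:
carry_out --pt "0.01 0 0 0 -0.35" --pt "0.02 0 0 0 -0.35" --pt "0.03 0 0 0 -0.35" --pt "0.03 0 0 0 -0.35"

```text
clock: 25.65
eef_pos: [0.6255, 0.048, 0.1078]
tool_rot: [0.011, 1.0, 0.0, 0.001]
ft_force: [1.3, 0.5, 1.3]
grip_width: 0.0276
```

Request:
carry_out --pt "0.01 0 0 0 -0.35" --pt "0.015 0 0 0 -0.35" --pt "0.015 0 0 0 -0.35"

```text
clock: 25.95
eef_pos: [0.6252, 0.0481, 0.1079]
tool_rot: [0.011, 1.0, 0.0, 0.002]
ft_force: [6.3, 0.6, -0.7]
grip_width: 0.0279
```

6 N of resistance, so it is at its stop. I'll centre the pads, lift clear, and move away so the top camera can see.

Request:
carry_out --pt "-0.03 0 0 0 -0.35" --pt "-0.07 0 0 0 -0.35" --pt "-0.07 0 -0.1 0 -0.35" --pt "-0.07 0 -0.4 0 -0.35" --pt "-0.07 0 -0.8 0 -0.35" --pt "-0.07 0 -1 0 -0.35" --pt "-0.07 0 -1 0 -0.35"

```text
clock: 26.65
eef_pos: [0.6324, 0.0481, 0.2126]
tool_rot: [0.01, 1.0, 0.0, 0.004]
ft_force: [0.4, 0.2, 0.2]
grip_width: 0.028
```

Request:
carry_out --pt "0.5 -0.5 -0.3 0 -0.35" --pt "1 -1 -0.3 0 -0.35" --pt "1 -1 -0.3 0 -0.35" --pt "1 -1 -0.3 0 -0.35"

```text
clock: 27.05
eef_pos: [0.5238, -0.0529, 0.2374]
tool_rot: [0.013, 1.0, -0.0, -0.002]
ft_force: [0.4, 0.1, 0.7]
grip_width: 0.0275
```

Request:
carry_out --pt "0.5 -1 0 0 -0.35" --pt "0.9 -1 0 0 -0.35" --pt "0.9 -1 0 0 -0.35" --pt "0.9 -1 0 0 -0.35" --pt "0.9 -1 0 0 -0.35"

```text
clock: 27.55
eef_pos: [0.4361, -0.1482, 0.2372]
tool_rot: [0.011, 1.0, 0.0, -0.0]
ft_force: [0.9, 0.5, 0.3]
grip_width: 0.0277
```

Request:
carry_out --pt "0 -1 0 0 -0.35" --pt "0 -1 0 0 -0.35" --pt "0 -1 0 0 -0.35" --pt "0 -1 0 0 -0.35" --pt "0 -1 0 0 -0.35" --pt "0 -1 0 0 -0.35"

```text
clock: 28.15
eef_pos: [0.4348, -0.2466, 0.2373]
tool_rot: [0.009, 1.0, 0.0, -0.0]
ft_force: [0.3, -1.1, -0.2]
grip_width: 0.0276
```

```bash
python3 - <<'E' 2>&1 | grep -e '^m'
from h import *
shot('side','s15',(250,165,360,255)); shot('top','t15',(270,140,370,240)); o=bot.get_obs(); print('m',o['eef_pos'],o['ft_force'])
E
```

```text
m [ 0.43461144 -0.24683462  0.23753551] [ 0.37180186 -0.27533922  0.71056462]
```

View pics/s15.png

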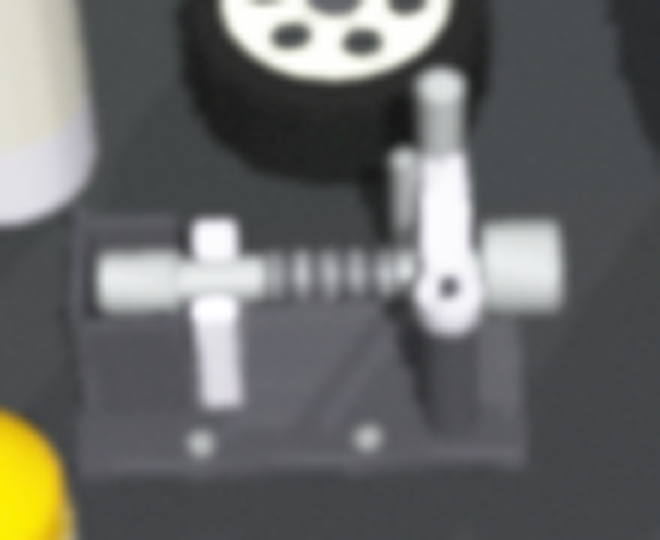

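View pics/t15.png

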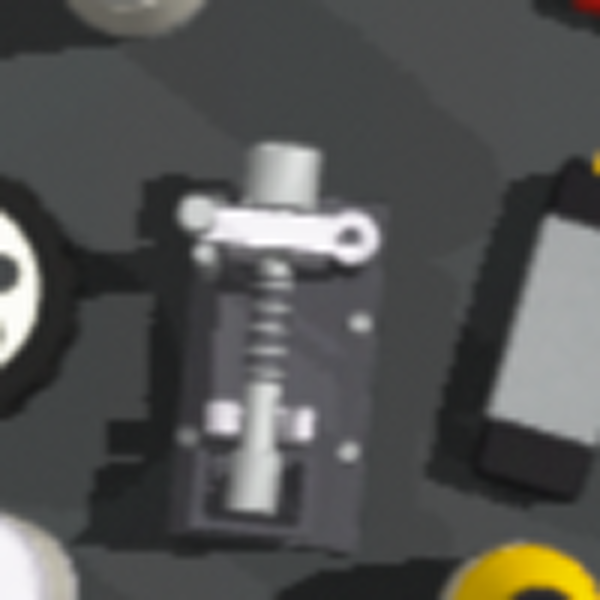

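View pics/t15_full.png

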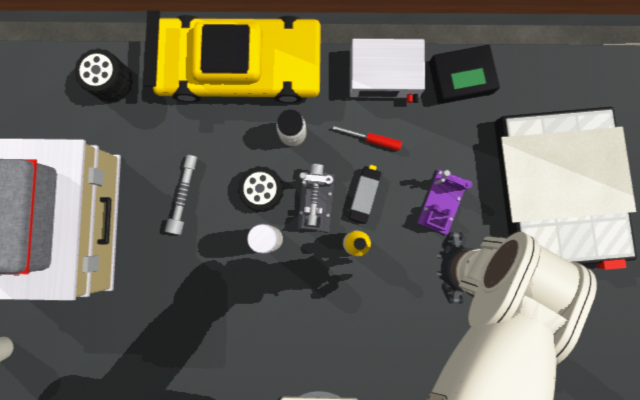

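Both views show the large socket out front (top crop (287,170)), the small one in the pocket, and the keeper across. I'll measure the keeper angle and the end faces.

```bash
python3 - <<'E' 2>&1 | grep -e '^m'
from fit import *
k,e=tri(T(198,209),S(440,86)); v=k-W(q,(.038,-.03,0)); print('m knob',k,e,'theta',q[2]+np.pi/2-np.arctan2(v[1],v[0]))
for n,x,y,z in [('large face top',286,142,.06),('small face top',252,514,.055)]: print('m',n,H(onz('top',*T(x,y),z)))
ax=[T(283,190),T(270,300),T(262,400),T(255,490)]
P2=np.array([H(onz('top',*a,.053)) for a in ax]); print('m axis',P2.round(1).tolist(), np.polyfit(P2[:,0],P2[:,1],1))
a=cv2.imread('pics/top0.png').astype(int);b=cv2.imread('pics/t15_full.png').astype(int)
E
```

```text
m knob [0.63305069 0.0472211  0.10487862] 0.002185350331042219 theta 0.013830690726165829
m large face top [76.97550299  0.34984103]
m small face top [-7.55394348e+01  7.51677737e-02]
m axis [[58.1, -0.2], [12.3, 0.9], [-28.9, 0.4], [-65.7, -0.2]] [0.0011354  0.23860013]
```

All within tolerance: keeper about 0.01 rad, large face about 76 mm, y about 0.2 mm, axis within 0.01 rad. Handing in.

```bash
python3 -c "
from workcell import order,bot
print(order.job_done()); print(bot.get_obs()['clock'])"
```

```text
the job is handed in; nothing more can be done
None
the job is handed in; nothing more can be done
```

The wrench is turned end for end and back in the saddles, large socket out and small one in the rear pocket, and the keeper is swung shut over it. I handed the job in at about 28 s of the 72 s allowed.

I swung the keeper open by its knob to about 2.0 rad. I then gripped the wrench by its sleeve, lifted it to about 0.24 m, turned it 180° and lowered it slowly. Finally I pushed the keeper to its stop, which resisted with about 6 N.

| Last check | Measured from images | Required |
|---|---|---|
| Large end face ahead of holder's middle | about 76–77 mm | 66–85 mm |
| Wrench sideways | about 0.2 mm | within 5 mm |
| Wrench axis off the holder's | about 0.001 rad | below 0.07 rad |
| Keeper angle | about 0.014 rad | below 0.12 rad |

- **Forces:** the largest wrist force shown at the end of any move was about 6 N. The contact force between wrench and holder is not reported, so I could not check it directly.
- **Height:** I did not measure the seated wrench's height afterwards. I released it with the tool at the same height as when I first gripped it (0.0556 m).
- **Bystanders:** by eye, the last top picture shows them where they were in the first. I did not measure each one.
- **Disagreements:** the wrench measures about 152 mm end to end in the images instead of 150 mm. The two cameras disagreed by 2–3 mm on the knob. The sleeve read about 14 mm in the grip instead of 16 mm. None of these changed the result.

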